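Load a strap block under the spring flap of an assembly jig

TASK

Hold the jig's spring-closed flap open by pressing its long thumb plate down with one fingertip, and with the other fingertip push the white strap block along its lane, under the open flap, until it is fully home against the end stop. Keep the flap held open until the block is home, then let go and move clear so that the flap springs down onto the block and clamps it. Only push and press: do not lift or tip the block, and leave everything else on the table and the jig where it is.

Things in the scene. Friction and masses are not known exactly. Their poses are not given: they have to be found in the camera images.
- jig: jig fixed to the table, place and yaw vary (mm): plywood board x -165 to 125, y -110 to 130, 12 thick. Origin on the table (z 0), x along the lane to the end stop, y left, z up. Lane: flat grey strip on y = 0, top at z 20, from x -150 (open end), 34 wide between two rails 3 wide and 5 high above it. End stop face at x 55, 14 above the lane
- flap (a joint): angle of the aluminium rocker flap, rad: 0 = closed by its spring, grows as the thumb plate is pressed down, hard stop 0.75. It clears the block from about 0.28; 0.4 to 0.6 is comfortable. Spring: 0.08 N m at 0, 0.15 N m at 0.5, so 3 to 5 N at 35 mm from the hinge. Released onto the block it rests at about 0.25
- hinge (a point): middle of the flap's hinge line (fixed): jig x 27, y -23, z 44 mm. The line runs along the jig's x. Left of it the cover plate (jig x 0 to 54, y -23 to 19, 3 thick) spans the lane; its left edge rises to about z 65 at 0.5 rad. Under it a black rubber jaw (x 1 to 53, y -2 to 9) hangs to about 8 above the lane when closed, too low for the block
- thumb (a point): point on top of the flat thumb plate, the part of the flap right of the hinge; moves with it. Closed it is at jig x -60, y -63, z 45.5 mm. The plate spans jig x -140 to 55, y -25 to -71, 3 thick, also beside the open lane before the cover. Pressing it down raises the cover: 17 mm down at y -58 gives about 0.5 rad
- stop (a point): fixed point where the end stop's face meets the lane's centre line: jig x 55, y 0, z 20 mm
- block: white plastic strap block, 70 (its x) x 30 (y) x 16 (z) mm, about 45 g, three dark dots on top; lies lengthwise in the lane, 2 clear of each rail, its leading end 10 to 40 short of the cover at the start. Origin: centre of its underside. Home: origin at jig x 20, its rear end (jig x -15) still sticking out 15 from under the flap
- headband_a: a face-shield headband standing as a double arch on its two feet, 154 wide (its x), 22 deep (its y), about 90 high; origin between its feet on the table; a bystander, leave it alone
- headband_b: a face-shield headband standing as a double arch on its two feet, 154 wide (its x), 22 deep (its y), about 90 high; origin between its feet on the table; a bystander, leave it alone
- headband_c: a face-shield headband standing as a double arch on its two feet, 154 wide (its x), 22 deep (its y), about 90 high; origin between its feet on the table; a bystander, leave it alone
- tape: cardboard ring (tape roll core) lying flat, 90 outside diameter, 24 high, origin at the centre of its underside; a bystander
- pot: small closed clear jar, 40 diameter, 35 high, standing on the jig board left of the lane; origin at the centre of its underside; a bystander
- collar: steel collar, 28 diameter, 10 high, lying on the jig board left of the lane; origin at the centre of its underside; a bystander
- clip_case: small grey plastic case 50 x 34 x 22 on the jig board left of the lane; origin at the centre of its underside; a bystander

How it is judged:
By the outcome, as a careful person would: the job done as asked, in the order asked, and still so for the second after the job is handed in, with the robot touching nothing.
It also fails if it takes over 42 s, if anything falls off the work surface, if the arm or the gripper's body presses on something with over 40 N, if the wrist force passes 120 N, or if a joint passes its speed limit or range.

ROBOT

A 6-joint arm with a two-finger parallel gripper is mounted at the origin on the work surface. World frame = base frame: x ahead of the robot, y to its left, z up, the work surface at z = 0. Lengths are in mm, angles in rad, forces in N, time in s.
With the tool pointing down it reaches from about 300 to 750 mm from the base axis. Payload 8.5 kg.
Tool frame: the origin (TCP) lies on the centre line of the jaws, within the pads' length; the fingertips stand 22 mm ahead of it and the grasp point (between the pads) lies 3 mm ahead of it; z points along the fingers, y is the direction in which the jaws open and shut (so a half turn about z gives the same grasp; the last joint's range is limited). The gripper opens to 85 mm and grips with 20 to 120 N. Pads are 22 mm wide; open, the fingers measure 114 mm over their backs; the gripper's body (76 mm by 85 mm) begins 54 mm behind the grasp point. The pads swing forward as they close: fully open they stand 13 mm farther back than shut.
Start: joints at [1.059, 0.381, 1.297, -0, 1.464, -0.215], TCP at [160.845, 525.937, 253.322] pointing down, gripper open.
Joint ranges: [-3.11, 3.11], [-0.89, 2.33], [0.22, 2.48], [-1.42, 4.56], [0.17, 2.85], [-2.88, 2.88]. Speed limits (rad/s): [2.39, 2.39, 3.14, 3.14, 3.14, 3.14].

INTERFACE

Orientations are given as a 3x3 rotation matrix whose columns are the frame's x, y, z axes.
In Python, from rig import arm gives the robot as it stands. The module is installed in compiled form; this text tells all that it offers. Calls block until the motion is done:
- arm.movep(position, orientation): joint-space move of the TCP to a pose.
- arm.servo_line(position, frame=None, v=150): straight line of the TCP; frame=None keeps the orientation; v is the mean speed in mm/s.
- arm.move_j(angles): joint-space move.
- arm.command_gripper(opening): finger opening in mm; the grip force is fixed at half the most; returns when the fingers have stopped.
- arm.dwell(seconds).
- arm.ik(position, orientation): joint angles nearest the present ones, or None.
- arm.get_state(): the state.
- arm.snapshot(name): name is "scene" or "top" or "wrist"; returns (picture, depth): 384x512x3 uint8, red, green, blue; 384x512 float32, mm along the optical axis (not along the pixel's ray), 0 where there is no reading.
- arm.camera_info(name): a dict with "intrinsics" (3x3 intrinsics, pixels), "R" (3x3) and "t" (3): a world point X has camera coordinates R X + t. Camera axes: x right, y down, z forward; pixel columns grow to the right and rows downward; lengths in mm; the calibration is good to about 2 mm. A picture is of the moment at which its call begins: read the wrist's pose just before it. camera_info takes no time and is no camera call; for the wrist camera it gives the pose at the moment of the call.
A pose or a line that the arm cannot do raises arm.PlanningError and nothing moves.
- arm.job_done(): hands the job in, once; it reports no verdict.
The state is a dict: "t": time; "joint_positions": joint angles; "joint_velocities": joint speeds; "joint_efforts": joint torques, N m; "position": TCP position; "tool_rot": TCP orientation; "force": force on the tool from outside, world axes, zero at the start; "ft_torque": the same for the moment, N m; "width": finger opening in mm.
Only numpy, scipy, OpenCV 4.12 (cv2) and the standard library are available. Lean on these libraries where they do the work, as an engineer would, in place of code of your own. Each camera call takes 0.05 s, during which the arm holds its last target.

## Working session

There is one attempt and no reset: what is moved stays moved. The work goes in short steps, each a Python script; the robot and the scene stay as the last script left them, time stands still between calls to the robot, and variables do not carry over. Pictures are saved under pics/ and viewed, and the job is handed in when it is done.

```bash
mkdir -p pics
cat > h.py <<'E'
import numpy as np, cv2
from rig import arm
def snap(n,f):
    ci=arm.camera_info(n); p,d=arm.snapshot(n); cv2.imwrite(f'pics/{f}.png',p[:,:,::-1]); np.savez(f'pics/{f}.npz',p=p,d=d,K=ci['intrinsics'],R=ci['R'],t=ci['t']); return p,d
def cloud(f):
    z=np.load(f'pics/{f}.npz'); d=z['d'].astype(float); v,u=np.mgrid[:d.shape[0],:d.shape[1]]
    K=z['K']; c=np.stack([(u-K[0,2])/K[0,0]*d,(v-K[1,2])/K[1,1]*d,d],-1)
    X=(c-np.array(z['t']).ravel())@np.array(z['R']); X[d==0]=np.nan
    return X,z['p']
E
python3 - <<'E'
from h import *
for n in ('scene','top','wrist'): snap(n,n+'0')
print({k:np.round(v,3) for k,v in arm.get_state().items()})
E
```

```text
{'t': np.float64(0.15), 'joint_positions': array([ 1.059,  0.381,  1.298,  0.   ,  1.464, -0.215]), 'joint_velocities': array([ 0.   ,  0.   , -0.   ,  0.   , -0.001,  0.001]), 'joint_efforts': array([ 3.0000e-03, -4.4862e+01, -2.3134e+01, -0.0000e+00,  4.0000e-03,
       -0.0000e+00]), 'position': array([160.748, 525.795, 252.868]), 'tool_rot': array([[-0.956,  0.292, -0.001],
       [ 0.292,  0.956, -0.001],
       [ 0.   , -0.001, -1.   ]]), 'force': array([-0.191, -0.367, -0.591]), 'ft_torque': array([-0.002, -0.021,  0.045]), 'width': np.float64(85.637)}
```

View pics/scene0.png

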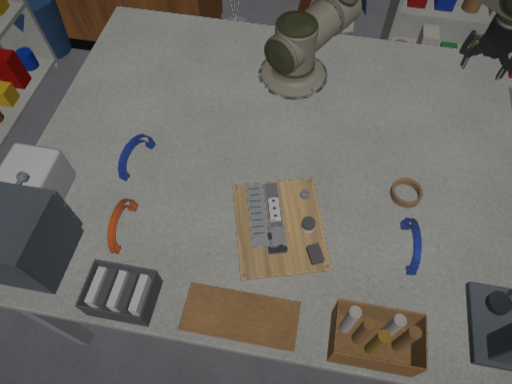

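View pics/top0.png

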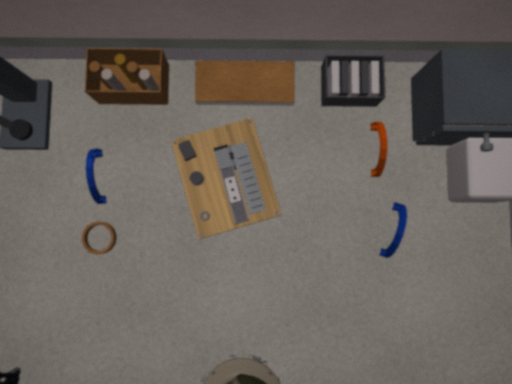

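View pics/wrist0.png

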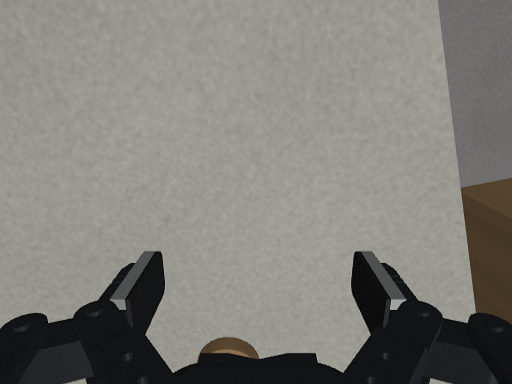

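The top view shows the jig ahead of the robot: board corners are near (173,141), (250,120), (280,215), (201,238), the block's dots near (232,190), and the thumb plate on the right of the lane. Next I'll get a rough pose from this, then take a wrist close-up.

Run:
```python
from h import *
for f in ('top0','scene0'):
    X,p=cloud(f)
    if f=='top0':
        for n,(u,v) in dict(c1=(175,143),c2=(249,122),c3=(278,214),c4=(202,236),blk=(232,190),plate=(249,180),cover=(226,160),lane=(239,212)).items(): print(n,(u,v),X[v,u].round(1))
X,p=cloud('top0')
import cv2
hsv=cv2.cvtColor(p,cv2.COLOR_RGB2HSV)
m=(np.abs(X[...,2]-12)<4)&(hsv[...,1]>80)
m[:, :150]=0; m[:,300:]=0; m[:110]=0
q=X[m][:,:2].astype(np.float32); print(m.sum(), cv2.minAreaRect(q), np.median(X[m][:,2]))
print(cv2.boxPoints(cv2.minAreaRect(q)))
```

```text
c1 (175, 143) [700.7 194.   12.8]
c2 (249, 122) [763.6 -14.2  11.3]
c3 (278, 214) [503.4 -97.3   9.8]
c4 (202, 236) [440.6 112.9   9.7]
blk (232, 190) [566.8  30.6  34.7]
plate (249, 180) [593.8 -15.7  43.7]
cover (226, 160) [647.6  47.6  47.8]
lane (239, 212) [507.3  11.   22.3]
5129 ((605.9868774414062, 51.035919189453125), (288.9936218261719, 239.0548858642578), 16.861051559448242) 11.780305345859738
[[ 433.0327    123.51344 ]
 [ 502.37097  -105.2647  ]
 [ 778.94104   -21.441605]
 [ 709.6028    207.33655 ]]
```

```bash
cat >> h.py <<'E'
yaw=np.deg2rad(16.861); JR=np.array([[np.cos(yaw),-np.sin(yaw)],[np.sin(yaw),np.cos(yaw)]])
JO=np.array([605.99,51.04])-JR@np.array([-20,10.])
def j2w(x,y,z): return np.r_[JO+JR@np.array([x,y]),z]
def w2j(X):
    o=np.array(X,float).copy(); o[...,:2]=(o[...,:2]-JO)@JR; return o
def TR(): # tool y=jig y, z down
    return np.array([[-JR[0,0],JR[0,1],0],[-JR[1,0],JR[1,1],0],[0,0,-1.]])
E
python3 - <<'E'
from h import *
ci=arm.camera_info('wrist'); s=arm.get_state(); R=np.array(ci['R']);t=np.array(ci['t']).ravel()
C=-R.T@t; T=np.array(s['tool_rot'])
print('cam in tool',T.T@(C-s['position']), 'axis',T.T@R[2], ci['intrinsics']); print(JO)
for x,y,z in ((-121,-30,60),(-20,0,300)):
    print(arm.ik(j2w(x,y,z),TR()))
X,p=cloud('top0'); J=w2j(X)
for n,(u,v) in dict(blk=(232,190),plate=(249,180),cover=(226,160),lane=(239,212)).items(): print(n,J[v,u].round(1))
E
```

```text
cam in tool [  77.68269195   -0.68200015 -119.69318373] axis [-0.30223965  0.00115338  0.95323128] [[324.16565986   0.         257.53018461]
 [  0.         324.16565986 192.21034096]
 [  0.           0.           1.        ]]
[628.03073318  47.27090451]
[-2.59129157e-01  5.59267400e-01  1.64139784e+00 -4.44089210e-16
  9.40927415e-01 -2.12420545e+00]
[-1.25735336e-01  4.65251620e-01  1.02547331e+00 -4.44089210e-16
  1.65086773e+00 -1.99081163e+00]
blk [-63.4   1.8  34.7]
plate [-51.1 -50.3  43.7]
cover [18.8 -5.4 47.8]
lane [-126.     0.3   22.3]
```

Run:
```python
from h import *
arm.movep(j2w(-75,-28,230),TR())
arm.command_gripper(46)
snap('wrist','w1'); s=arm.get_state(); print(s['t'],s['width'],s['position'],s['force'])
X,p=cloud('w1'); J=w2j(X)
cv2.imwrite('pics/w1b.png',cv2.resize(p[:,:,::-1],(800,600)))
```

```text
3.0417 45.89515783254247 [564.36576996  -1.22277503 229.99345631] [ 1.07607767  0.08333128 -0.23334105]
```

View pics/w1b.png

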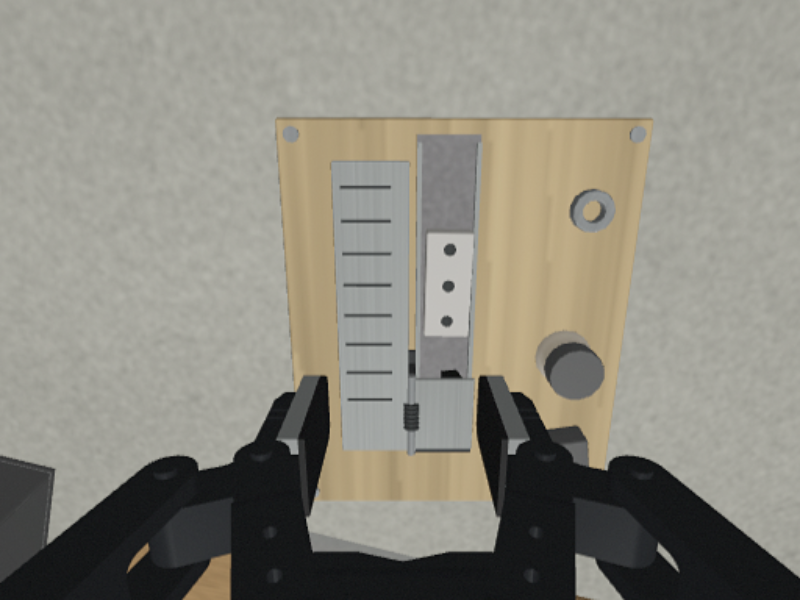

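The wrist view shows the lane with its open end at the top. The block is between rows 233 and 335 (dots near column 448), the thumb plate is to its left, and the cover and hinge spring are between the fingers. Now I'll measure these in the jig frame.

Run:
```python
from h import *
X,p=cloud('w1'); J=w2j(X); z=J[...,2]
roi=(J[...,0]>-170)&(J[...,0]<130)&(J[...,1]>-115)&(J[...,1]<135)
hsv=cv2.cvtColor(p,cv2.COLOR_RGB2HSV)
def rect(m,n):
    m=cv2.morphologyEx(m.astype(np.uint8),cv2.MORPH_OPEN,np.ones((3,3)))
    k,l,st,_=cv2.connectedComponentsWithStats(m); i=1+np.argmax(st[1:,4]); q=J[l==i]
    r=cv2.minAreaRect(q[:,:2].astype(np.float32)); print(n,st[i,4],np.round(r[0],1),np.round(r[1],1),round(r[2],1),'z',np.median(q[:,2]).round(1),'bbox',q[:,:2].min(0).round(1),q[:,:2].max(0).round(1)); return q
rect(roi&(z>32)&(z<40)&(hsv[...,2]>150)&(hsv[...,1]<40)&(abs(J[...,1])<22)&(J[...,0]<-5),'block')
rect(roi&(z>41)&(z<52)&(J[...,1]<-20)&(J[...,1]>-80),'plate')
rect(roi&(z>41)&(z<56)&(J[...,1]>-22)&(J[...,1]<24)&(J[...,0]>-10),'cover')
rect(roi&(abs(z-12)<3)&(hsv[...,1]>60),'board')
rect(roi&(abs(z-20)<2.5)&(J[...,0]<-110)&(hsv[...,1]<50),'lane')
# fingers
T=np.array(arm.get_state()['tool_rot']);P=arm.get_state()['position']
t=(X-P)@T
m=(t[...,2]>-20)&(t[...,2]<60)&(abs(t[...,1])<90)&(abs(t[...,0])<40)
for s in (1,-1):
    q=t[m&(t[...,1]*s>0)]; print('finger',s,len(q),q.min(0).round(1),q.max(0).round(1),np.percentile(q[:,2],98).round(1))
    top=q[q[:,2]>q[:,2].max()-3]; print(' tip y',top[:,1].min().round(1),top[:,1].max().round(1),'x',top[:,0].min().round(1),top[:,0].max().round(1))
```

```text
block 1776 [-62.7   1.5] [29.7 70. ] 89.2 z 35.2 bbox [-97.6 -13.4] [-27.6  16.7]
plate 8763 [-42.2 -45.2] [197.9  50.3] 0.1 z 44.8 bbox [-141.1  -70.5] [ 56.8 -20. ]
cover 1796 [26.6 -1.1] [41.7 57.6] 89.9 z 44.7 bbox [ -2.3 -22. ] [55.3 19.8]
board 27624 [-21.8  10.9] [287.6 239.3] 0.1 z 11.3 bbox [-165.7 -108.9] [122.1 130.3]
lane 1670 [-133.4    0.7] [45.3 39.1] 0.1 z 19.2 bbox [-156.1  -18.9] [-110.8   20.2]
finger 1 2140 [-10.9  22.5 -20. ] [13.1 36.5 21.4] 16.9
 tip y 22.7 23.0 x -6.1 9.0
finger -1 2130 [-11.1 -37.  -20. ] [ 12.8 -22.8  20.8] 16.9
 tip y -23.4 -23.1 x -10.1 8.9
```

The pose agrees with the given sizes to about 1 mm. The block's rear is at jig x -97.6, and the fingertips are about 21 mm ahead of the TCP and 14 mm thick. Next I'll come down behind the block and press the plate.

Run:
```python
from h import *
arm.command_gripper(49)
arm.movep(j2w(-118,-31.3,100),TR())
f0=arm.get_state()['force'].copy()
arm.servo_line(j2w(-118,-31.3,72),TR(),v=80)
f0=arm.get_state()['force'].copy()
for z in (66,62,58,54,50):
    arm.servo_line(j2w(-118,-31.3,z),TR(),v=40)
    s=arm.get_state(); print(z,s['position'][2].round(1),(s['force']-f0).round(2))
snap('wrist','w2'); snap('scene','s2')
X,p=cloud('w2'); J=w2j(X); z=J[...,2]
cv2.imwrite('pics/w2b.png',cv2.resize(p[:,:,::-1],(800,600)))
s=arm.get_state(); print(s['t'],s['width'],w2j(s['position']))
X,p=cloud('s2'); cv2.imwrite('pics/s2b.png',cv2.resize(p[160:290,200:360,::-1],(800,650))[:600])
```

```text
66 66.0 [-0.44  0.5   0.61]
62 62.1 [ 0.69 -0.59  2.83]
58 57.9 [ 0.85 -0.01  3.85]
54 54.0 [0.88 0.9  3.86]
50 50.1 [0.34 0.53 4.83]
5.7667 49.031485540034026 [-117.92984369  -31.40950172   50.15850245]
```

View pics/w2b.png

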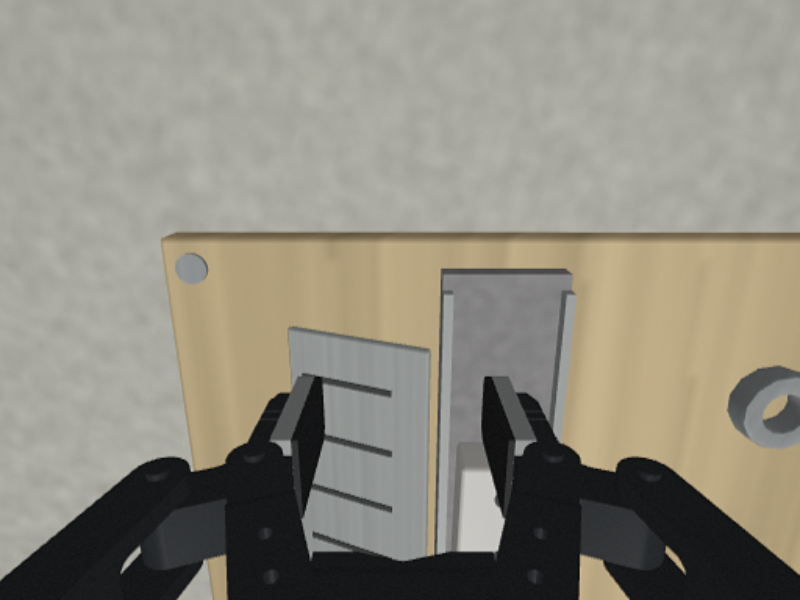

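View pics/s2b.png

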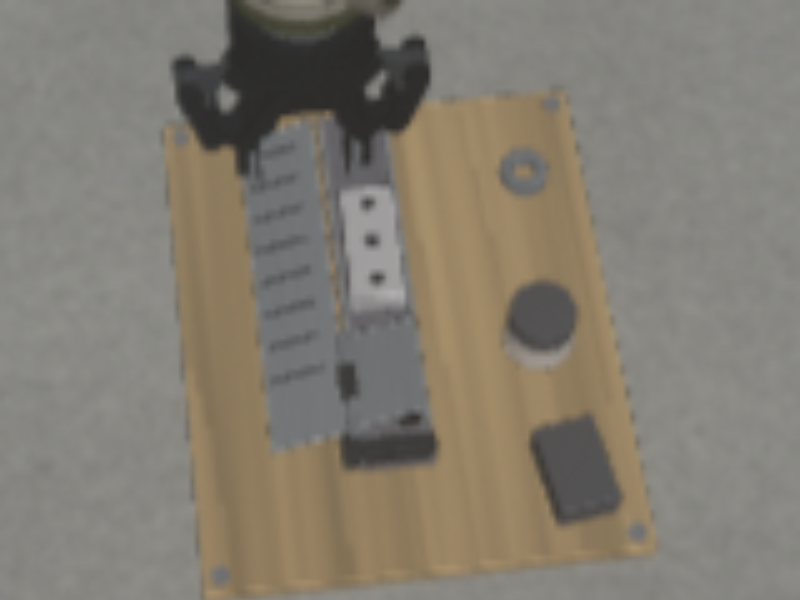

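The left finger has tilted the plate and the right finger stands in the lane just behind the block. I'll check the flap angle from depth before pushing.

```bash
cat >> h.py <<'E'
def angles(f):
    X,p=cloud(f); J=w2j(X)
    for n,b in dict(plate=(-140,50,-64,-28),cover=(5,48,-12,14)).items():
        m=(J[...,0]>b[0])&(J[...,0]<b[1])&(J[...,1]>b[2])&(J[...,1]<b[3])&(J[...,2]>22)&(J[...,2]<72)
        q=J[m]
        if len(q)<30: print(f,n,'few',len(q)); continue
        for _ in range(4):
            c,*_r=np.linalg.lstsq(np.c_[q[:,0],q[:,1],np.ones(len(q))],q[:,2],rcond=None)
            e=abs(q@[c[0],c[1],-1]+c[2]); q=q[e<max(1.5,1.5*np.median(e))]
        print(f,n,len(q),'slope x %.3f angle %.3f'%(c[0],np.arctan(c[1])))
E
python3 - <<'E'
from h import *
angles('w1');angles('w2');angles('s2');angles('scene0')
E
```

```text
w1 plate 6362 slope x 0.000 angle -0.002
w1 cover 844 slope x 0.002 angle -0.005
w2 plate 5107 slope x -0.008 angle 0.378
w2 cover few 0
s2 plate 408 slope x -0.004 angle 0.367
s2 cover 77 slope x -0.067 angle 0.346
scene0 plate 477 slope x -0.000 angle -0.011
scene0 cover 78 slope x -0.037 angle -0.039
```

The angle is 0.375, so the fingertips are at about z 32, slightly high. I'll lower 4 mm and then push.

Run:
```python
from h import *
arm.servo_line(j2w(-118,-31.3,46),TR(),v=30)
s=arm.get_state(); print(s['position'][2],s['force'])
snap('wrist','w3'); angles('w3')
arm.servo_line(j2w(-75,-31.3,46),TR(),v=35)
s=arm.get_state(); print(s['t'],w2j(s['position']),s['force'])
snap('wrist','w4');snap('scene','s4'); angles('w4'); angles('s4')
X,p=cloud('w4'); cv2.imwrite('pics/w4b.png',cv2.resize(p[:,:,::-1],(800,600)))
X,p=cloud('s4'); cv2.imwrite('pics/s4b.png',cv2.resize(p[160:290,200:360,::-1],(738,600)))
```

```text
46.05327759141059 [ 1.3821755  -0.37557489  4.03738041]
w3 plate 4928 slope x -0.009 angle 0.475
w3 cover few 0
7.475 [-74.91435822 -31.36667436  46.12752419] [-1.93679336 -2.55354799  3.39428023]
w4 plate 11302 slope x 0.001 angle 0.487
w4 cover few 0
s4 plate 306 slope x -0.010 angle 0.443
s4 cover 73 slope x -0.045 angle 0.453
```

View pics/w4b.png

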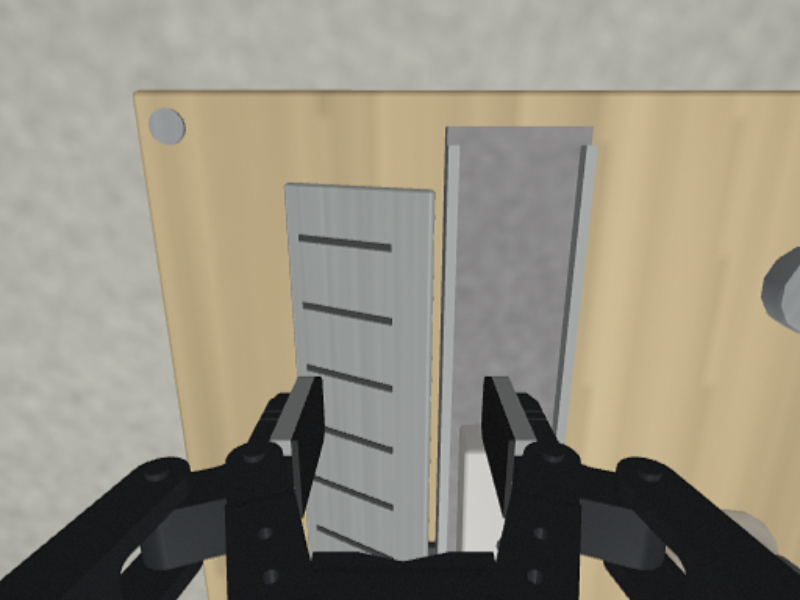

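View pics/s4b.png

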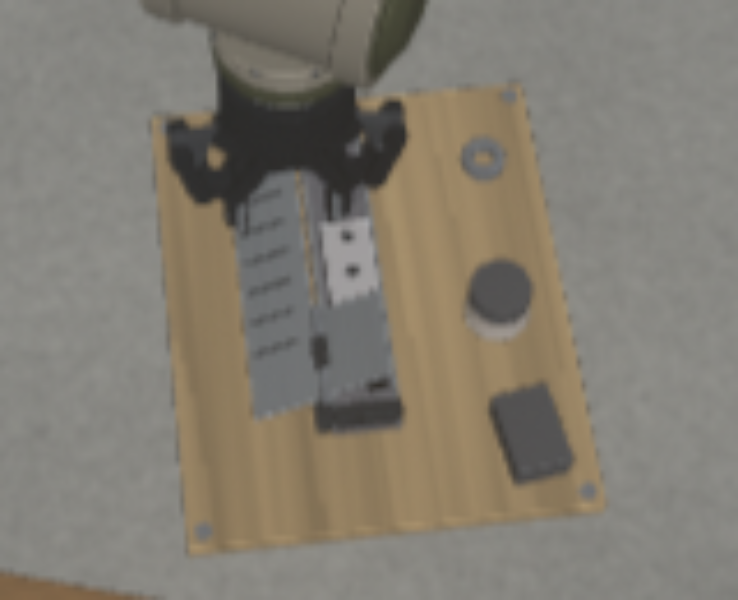

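The angle is now 0.47 and the block is sliding under the cover. I'll continue at a steady speed, then creep to the stop while watching the force along the lane.

Run:
```python
from h import *
jx=np.r_[JR[:,0],0]
def fx():
    return np.mean([arm.get_state()['force']@jx for _ in range(3)])
arm.servo_line(j2w(-33,-31.3,46),TR(),v=35)
base=[]
x=-33
while x<-20:
    x+=0.75
    arm.servo_line(j2w(x,-31.3,46),TR(),v=20)
    f=fx(); s=arm.get_state(); print(round(x,2),w2j(s['position'])[0].round(2),f.round(2),s['force'].round(1)[2])
    if x<-29: base.append(f)
    elif f<np.mean(base)-6: break
print(s['t'])
snap('wrist','w5');snap('scene','s5'); angles('w5'); angles('s5')
X,p=cloud('w5'); cv2.imwrite('pics/w5b.png',cv2.resize(p[:,:,::-1],(800,600)))
X,p=cloud('s5'); cv2.imwrite('pics/s5b.png',cv2.resize(p[160:290,200:360,::-1],(738,600)))
```

```text
-32.25 -32.32 -3.11 4.1
-31.5 -31.48 -3.59 2.6
-30.75 -30.68 -3.34 2.8
-30.0 -29.89 -4.11 4.0
-29.25 -29.17 -3.14 3.7
-28.5 -28.41 -4.14 3.3
-27.75 -27.68 -3.1 2.3
-27.0 -27.04 -4.41 3.0
-26.25 -26.88 -6.94 3.7
-25.5 -26.8 -10.2 6.6
11.425
w5 plate 19351 slope x 0.002 angle 0.495
w5 cover 262 slope x -0.047 angle 0.001
s5 plate 196 slope x -0.009 angle 0.468
s5 cover 80 slope x -0.018 angle 0.464
```

View pics/w5b.png

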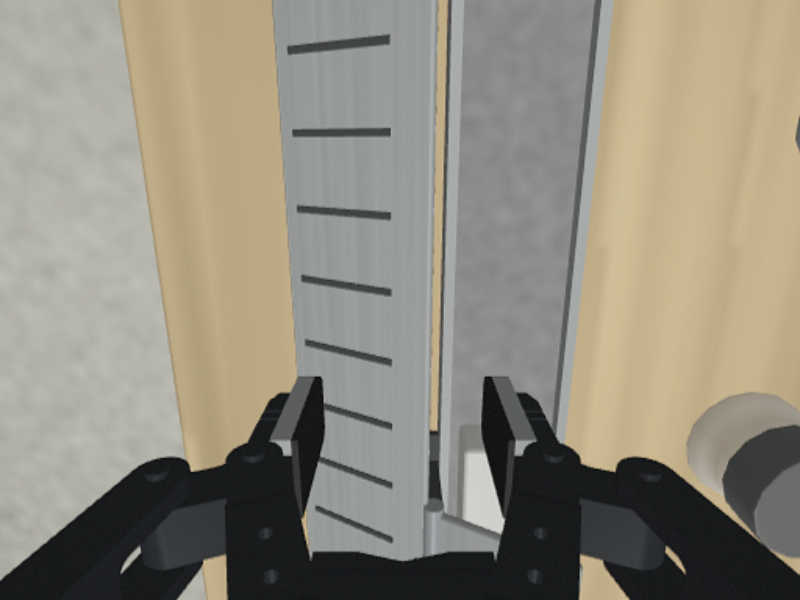

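View pics/s5b.png

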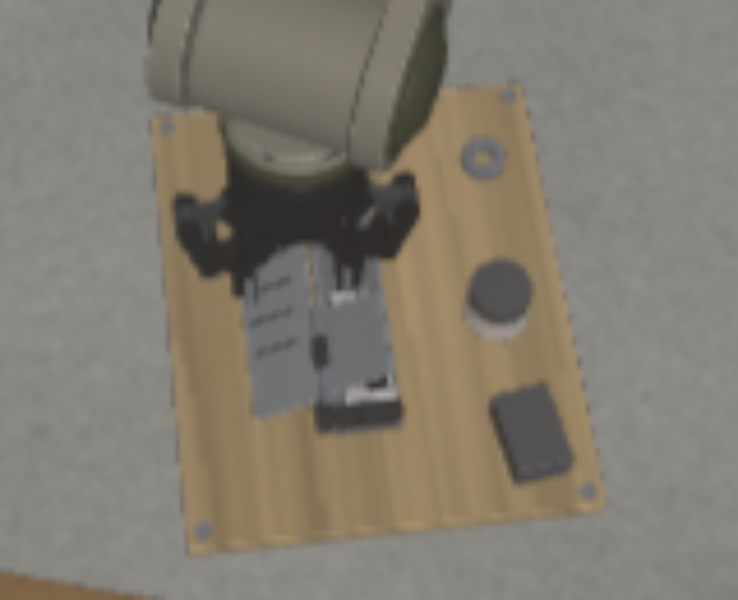

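The force rises sharply at TCP x -26.8 (expected about -26), and in the scene view the block's white end now meets the stop block. The flap is held at 0.47. I'll back off the block with the flap still held, then rise.

Run:
```python
from h import *
arm.servo_line(j2w(-36,-31.3,46),TR(),v=40)
arm.servo_line(j2w(-36,-31.3,90),TR(),v=80)
arm.servo_line(j2w(-75,-31.3,230),TR(),v=150)
arm.dwell(0.3)
snap('wrist','w6');snap('scene','s6'); angles('w6'); angles('s6')
s=arm.get_state(); print(s['t'],s['force'])
X,p=cloud('w6'); J=w2j(X); cv2.imwrite('pics/w6b.png',cv2.resize(p[:,:,::-1],(800,600)))
m=(J[...,2]>31)&(J[...,2]<40)&(abs(J[...,1])<20)&(J[...,0]<2)&(J[...,0]>-60)&(p.min(-1)>120)
print('block rear',m.sum(),J[m].min(0),J[m].max(0),np.median(J[m][:,2]))
```

```text
w6 plate 6091 slope x -0.000 angle 0.251
w6 cover 890 slope x 0.002 angle 0.251
s6 plate 458 slope x -0.002 angle 0.238
s6 cover 94 slope x 0.035 angle 0.253
14.15 [-0.85562238  0.6230992   0.25337515]
block rear 410 [-16.92399718 -12.72394856  31.89558091] [ 1.99183114 17.13909004 37.38228916] 35.0964242755148
```

View pics/w6b.png

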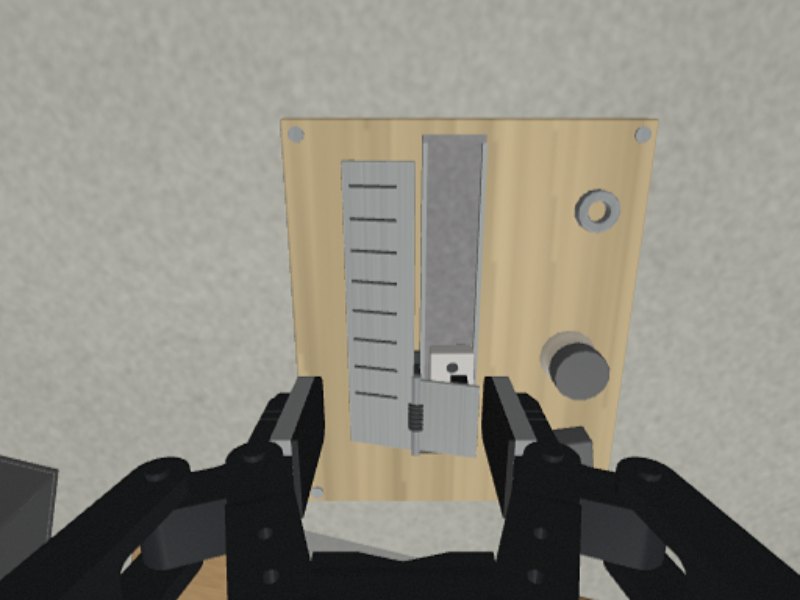

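Run:
```python
from h import *
for f in('w1','w6'):
    X,p=cloud(f); J=w2j(X)
    rows=(J[...,2]>33.5)&(J[...,2]<38)&(abs(J[...,1])<14)&(p.min(-1)>110)&(J[...,0]<-2)&(J[...,0]>-120)
    cols=[J[rows[:,c],c,0].min() for c in range(512) if rows[:,c].sum()>5]
    print(f,'rear x',np.median(cols).round(2))
    st=(abs(J[...,2]-34)<3)&(J[...,0]>50)&(J[...,0]<80)&(abs(J[...,1])<15)
    print('stop px',st.sum(),J[st][:,:2].min(0) if st.any() else '')
    b=(abs(J[...,2]-11.5)<2)&(abs(J[...,1]-60)<60)&(J[...,0]<-100); print('board near edge',np.percentile(J[b][:,0],.2).round(2), 'plate near', np.percentile(J[(J[...,2]>30)&(J[...,2]<48)&(J[...,1]<-30)&(J[...,1]>-60)][:,0],.3).round(2))
arm.job_done()
```

```text
w1 rear x -97.38
stop px 54 [ 60.20942298 -14.88343815]
board near edge -165.62 plate near -141.08
w6 rear x -15.94
stop px 4 [ 61.63348736 -14.67180224]
board near edge -165.77 plate near -141.0
the job is handed in; nothing more can be done
```

The block is home against the end stop with the flap clamped on it, and I handed the job in at about 14 s of the 42 s allowed.

- **Flap:** one fingertip held the thumb plate down at about 0.47 rad while the other pushed the block along the lane.
- **Reaching the stop:** the force along the lane jumped by about 7 N and the block stopped dead. This was at TCP jig x -26.8, where about -26 was expected. I then backed the fingertip off the block with the flap still held and rose clear.
- **After release:** the flap rests at 0.25 rad on both the plate and the cover, which is the value given for clamped on the block. The block's top is at z 35, so it lies flat.
- **Block position:** its rear end measured at jig x -15.9 against a nominal -15. The board and plate edges read 0.7 to 1 mm low in the same view, so I put this down to camera bias. I couldn't see the contact with the stop directly in the last view, because the cover hides most of it.
- **Surroundings:** the jar, collar and case look unmoved in the last wrist view. I did not recheck the headbands or the tape by measurement, but the arm did not work near them.

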